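# Set the niche lamp to 45 degrees and switch it on

### The job

Light up the tea tray: swing the little lamp's arm up until it stands 45 degrees above level, let go and make sure that it stays there by itself for about two seconds, and only then flip the lamp's toggle switch all the way over to the other side. Leave all the tea things where they stand.

Things in the scene. Friction and masses are not known exactly. Their poses are not given: they have to be found in the camera images.
- lamp_arm (a joint): angle of the lamp's arm above level, in rad: 0 = level, positive = its free end raised, negative = drooping; the target of 45 degrees is 0.785; range -0.35 to 1.45. It is a friction hinge (about 0.35 N m either way; some 2 to 4 N at the free end move it) with a level axis, which stays wherever it is left. It starts between -0.25 and 0.42
- lamp_hinge (a point): the lamp's hinge point: centre of the level hinge, 115 mm above the foot of the lamp's fixed stand (127 mm above the table). The stand is a dark round foot of 88 mm diameter with a thin upright post, screwed to the tray; it is the only lamp there, standing either left or right on the tray. The axes are the stand's: z up, y along the hinge axis; the arm points from here towards -x of this frame (roughly towards the robot) and swings up in this frame's x-z plane
- lamp_grip (a point): point on the free half of the lamp's arm, 155 mm from the hinge along the arm's middle, where it is easily pinched across its sides. The arm is a straight flat aluminium bar, 180 mm long from the hinge: the outer 100 mm is the lamp head, 26 mm wide (along the hinge axis, y) and 16 mm thick with a white light strip underneath; the inner part is 14 mm wide, 10 mm thick. Axes turn with the arm: -x points out along the arm, y is the hinge axis, z is the arm's upper side
- toggle (a joint): position of the lamp's toggle switch, in rad: 0 = off, leaning towards -x of its base (the robot's side) by 0.5 rad from upright; 1.0 = on, leaning 0.5 rad towards +x (away from the robot). It stays where it is left; about 1.2 N at the ball moves it
- toggle_tip (a point): centre of the steel ball, 26 mm diameter, on the end of the toggle lever, 50 mm from the pivot (10 mm thick stem). Axes turn with the lever
- toggle_pivot (a point): pivot of the toggle lever, 22 mm above the underside of its fixed dark wooden block (70 mm along x, 50 mm along y, 25 mm high, with a 26 mm thick round hub on top reaching 35 mm above the underside), 34 mm above the table. Axes are the block's: z up, the lever swings towards +x to switch on. The block is screwed to the tray, on the other side of it from the lamp
- tea_pet: bystander: small brown clay toad, 58 mm across, 47 mm high, at the front of the tray; origin at its underside
- cups: bystander: stack of three nested celadon cups, 72 mm diameter, 74 mm high, between lamp and switch; origin at its underside
- tong: bystander: bamboo tong lying flat, 160 mm long, 30 mm wide, 8 mm high; origin at its underside
- jar: bystander: small glass jar with a cork lid, 62 mm diameter, 86 mm high; origin at its underside
- caddy: bystander: round copper tea caddy, 68 mm diameter, 85 mm high; origin at its underside
- dish: bystander: small celadon dish, 72 mm diameter, 16 mm high; origin at its underside

How it is judged:
By the outcome, as a careful person would: the job done as asked, in the order asked, and still so for the second after the job is handed in, with the robot touching nothing.
It also fails if it takes over 54 s, if anything falls off the work surface, if the arm or the gripper's body presses on something with over 40 N, if the wrist force passes 120 N, or if a joint passes its speed limit or range.

### The arm

A 6-joint arm with a two-finger parallel gripper is mounted at the origin on the work surface. World frame = base frame: x ahead of the robot, y to its left, z up, the work surface at z = 0. Lengths are in m, angles in rad, forces in N, time in s.
With the tool pointing down it reaches from about 0.375 to 0.9 m from the base axis. Payload 3.1 kg.
Tool frame: the origin (TCP) lies at the centre of the arm's flange, where the gripper is bolted on; the fingertips stand 173 mm ahead of it and the grasp point (between the pads) lies 155 mm ahead of it (tip_extent is the distance from the TCP to the fingertips, in m); z points along the fingers, y is the direction in which the jaws open and shut (so a half turn about z gives the same grasp; the last joint's range is limited). The gripper opens to 85 mm and grips with 20 to 120 N. Pads are 22 mm wide; open, the fingers measure 114 mm over their backs; the gripper's body (76 mm by 85 mm) begins 54 mm behind the grasp point. The pads swing forward as they close: fully open they stand 13 mm farther back than shut.
Start: joints at [1.05, 0.527, 1.433, -0, 1.181, -0.178], TCP at [0.209, 0.589, 0.405] pointing down, gripper open.
Joint ranges: [-3.08, 3.08], [-0.75, 2.2], [0.22, 2.44], [-1.43, 4.57], [0, 2.65], [-2.85, 2.85]. Speed limits (rad/s): [2.79, 2.79, 3.14, 3.14, 3.14, 3.14].

### API

Orientations are given as a unit quaternion [x, y, z, w].
In Python, from station import sense, snapshot, sign_off, tip_extent gives the robot as it stands. The module is installed in compiled form; this text tells all that it offers.
- The arm moves only by the tool servo_tool, never from a script. Its argument "rows" is a list of rows, each a list of 3 entries, a list of its own where there are three numbers: the shift along the tool's x, y, z in mm, then the turn about the tool's z in degrees, then the opening, from -1 (shut) to 1 (fully open), so that 0 is half open. A call has 1 to 8 rows; each row is the pose to reach, as a shift and turn from the pose measured when the call began, along the tool's axes at that moment; what a row does not reach only later rows make up. A row lasts 1/10 s, in which the tool goes at most 50 mm and 8.59 degrees, less where a joint would pass 70% of its speed; a pose out of reach is approached as far as the arm can. A call with a gripper value outside its range is refused whole. The fingers move at their own pace and stop on an object; "force" is the grip in N (left out, the last holds). Time passes only in rows, so rows that repeat a pose let the fingers close. It gives the time, the measured TCP pose, the force and the opening at its end, in the units of the state.
- sense(): the state, without advancing time (a new reading comes with each control period).
- snapshot(name): name is "side" or "top" or "wrist"; returns a dict with "image" (480x640x3 uint8, blue, green, red), "z_map" (480x640 float32, m along the optical axis (not along the pixel's ray), 0 where there is no reading), "vertical_fov" (degrees; the focal length in pixels is half the picture's height over the tangent of half this angle, whatever the lens; pixels are square), "cx", "cy" (the principal point, pixels), "cam_to_world" (4x4, takes a point from camera to world coordinates). Camera axes: x right, y down, z forward; pixel columns grow to the right and rows downward; lengths in m; the calibration is good to about 2 mm. A picture is of the moment at which its call begins.
- sign_off(): hands the job in, once; it reports no verdict.
The state is a dict: "t": time; "q": joint angles; "qd": joint speeds; "tau": joint torques, N m; "tcp_pos": TCP position; "tool_rot": TCP orientation; "force": force on the tool from outside, world axes, zero at the start; "ft_torque": the same for the moment, N m; "finger_gap": opening from 0.0 (shut) to 1.0 (fully open).
Only numpy, scipy, OpenCV 4.12 (cv2) and the standard library are available. Lean on these libraries where they do the work, as an engineer would, in place of code of your own. Each camera call takes 0.05 s, during which the arm holds its last target. There are 200 camera calls.

## Working session

There is one attempt and no reset: what is moved stays moved. The work goes in short steps, Python scripts to look and compute and a tool call to move; the robot and the scene stay as the last step left them, time stands still between calls to the robot, and variables do not carry over. Pictures are saved under pics/ and viewed, about 8 in all and at most 12, crops included, and the job is handed in when it is done.

Besides the shell and the picture viewer there is one more tool, called after "Request:" as name(argument=value, ...) on one line, values as JSON. servo_tool: Moves the arm, as the interface text tells. Its arguments: {"type":"object","properties":{"rows":{"type":"array"},"force":{"type":"number"}},"required":["rows"]}

```bash
mkdir -p pics; cat > h.py <<'E'
import numpy as np, cv2
from station import sense, snapshot, sign_off, tip_extent
def snap(n,f=None):
    s=snapshot(n)
    if f: cv2.imwrite('pics/'+f,s['image'])
    z=s['z_map'];H,W=z.shape
    fl=H/2/np.tan(np.radians(s['vertical_fov'])/2)
    u,v=np.meshgrid(np.arange(W),np.arange(H))
    P=np.stack([(u-s['cx'])/fl*z,(v-s['cy'])/fl*z,z],-1)
    T=np.array(s['cam_to_world']); s['P']=P@T[:3,:3].T+T[:3,3]; s['P'][z==0]=np.nan
    s['f']=fl; return s
E
python3 - <<'E'
from h import *
t=snap('top','top1.png'); s=snap('side','side1.png')
np.savez('/tmp/t.npz',P=t['P'],S=s['P'])
print(sense())
for n in (t,s): print(np.array(n['cam_to_world']).round(3).tolist(),n['f'],n['cx'],n['cy'])
E
```

```text
{'t': 0.1, 'q': array([ 1.05051338e+00,  5.28383159e-01,  1.43375579e+00,  1.89444831e-05,
        1.18140109e+00, -1.78514785e-01]), 'qd': array([ 0.00051082, -0.00230877, -0.00415483,  0.00187976,  0.00011477,
       -0.0009811 ]), 'tau': array([ 9.23533153e-04, -4.43306351e+01, -1.78586519e+01, -1.79923923e-04,
        3.83628052e-03,  9.64964386e-06]), 'tcp_pos': array([0.20929793, 0.58859461, 0.40383087]), 'tool_rot': array([ 1.70057093e-01,  9.85433730e-01, -9.11862837e-04, -3.41557803e-04]), 'force': array([-0.06170748,  0.50088392, -0.29081489]), 'ft_torque': array([-0.03206681, -0.0133309 , -0.03419608]), 'finger_gap': 1.0037813122760124}
[[0.067, -0.977, 0.201, 0.329], [-0.998, -0.066, 0.011, -0.001], [0.002, -0.202, -0.979, 1.42], [0.0, 0.0, 0.0, 1.0]] 570.6858762893777 315.0058841637394 241.38139975674403
[[-0.999, -0.037, 0.026, 0.552], [-0.045, 0.729, -0.683, 0.62], [0.007, -0.683, -0.73, 0.772], [0.0, 0.0, 0.0, 1.0]] 454.4692843167321 322.4772334543463 244.7409982638611
```

View pics/top1.png

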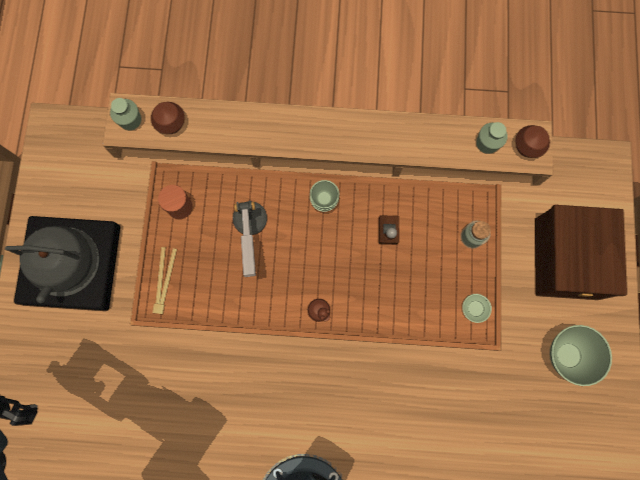

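View pics/side1.png

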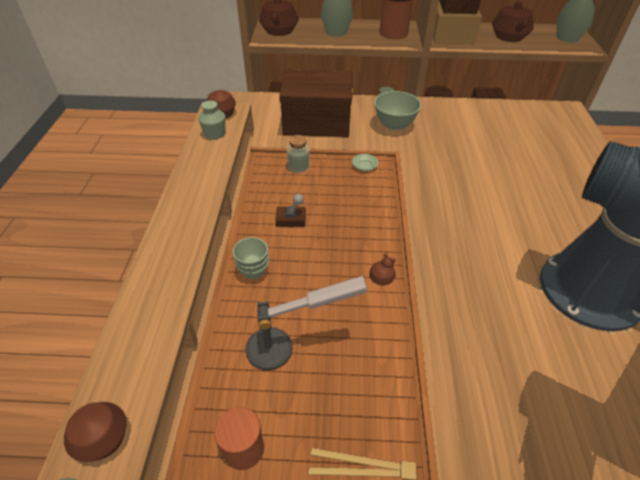

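Top view: lamp foot at (249,217), arm from (245,207) to (250,275), toggle ball at (391,232), cups at (324,195), pet at (319,310). Side view: hinge around (265,310), arm tip (365,287), ball (298,201).

```bash
cat > m.py <<'E'
from h import *
from scipy import ndimage
def arm(s,box,show=True):
    x0,x1,y0,y1=box
    P=s['P'][y0:y1,x0:x1]; I=s['image'][y0:y1,x0:x1]
    hsv=cv2.cvtColor(I,cv2.COLOR_BGR2HSV)
    m=(hsv[...,1]<60)&(hsv[...,2]>110)&(P[...,2]>0.06)
    m=cv2.erode(m.astype(np.uint8),np.ones((3,3)))>0
    return P[m]
def fit(Q):
    c=np.median(Q,0); Q=Q[np.linalg.norm(Q-c,axis=1)<.12]
    c=Q.mean(0); d=np.linalg.svd(Q-c)[2][0]; d*=-np.sign(d[0])
    pr=(Q-c)@d
    print('n',len(Q),'c',c.round(4),'d',d.round(3),'elev',np.arcsin(d[2]).round(3),'az',np.arctan2(-d[1],-d[0]).round(3),'ends',(c+d*pr.min()).round(4),(c+d*pr.max()).round(4))
E
python3 - <<'E'
from m import *
t=snap('top'); s=snap('side')
fit(arm(t,(230,270,195,290))); fit(arm(s,(255,375,270,325)))
for n,c,(u0,u1,v0,v1) in (('t',t,(378,402,212,246)),('s',s,(274,308,190,228))):
    P=c['P'][v0:v1,u0:u1].reshape(-1,3)
    hsv=cv2.cvtColor(c['image'],cv2.COLOR_BGR2HSV)[v0:v1,u0:u1].reshape(-1,3)
    b=P[(hsv[:,1]<70)&(P[:,2]>.06)]; print(n,'ball',len(b),np.median(b,0).round(4),b.max(0).round(4),b.min(0).round(4))
    k=P[(P[:,2]>.03)&(P[:,2]<.043)]; print('block',len(k),k.min(0).round(4),k.max(0).round(4))
    if len(k)>5:print(cv2.minAreaRect((k[:,:2]*1000).astype(np.float32)))
# foot
for n,c,(u0,u1,v0,v1) in (('t',t,(225,275,190,245)),('s',s,(240,300,295,372))):
    P=c['P'][v0:v1,u0:u1].reshape(-1,3)
    hsv=cv2.cvtColor(c['image'],cv2.COLOR_BGR2HSV)[v0:v1,u0:u1].reshape(-1,3)
    f=P[(hsv[:,1]<80)&(hsv[:,2]<110)&(P[:,2]<.045)&(P[:,2]>.008)]
    print(n,'foot',len(f),cv2.minEnclosingCircle(f[:,:2].astype(np.float32)),np.median(f[:,2]))
    h=P[(P[:,2]>.11)]; print('high',h.min(0).round(3),h.max(0).round(3))
P=t['P']
for n,(u,v) in dict(cups=(324,185),shelf=(320,125),caddy=(172,195),jar=(477,230),pet=(318,308),table=(300,380)).items(): print(n,P[v,u].round(3))
E
```

```text
n 440 c [0.561  0.1633 0.1683] d [-0.929 -0.181  0.324] elev 0.33 az 0.193 ends [0.6569 0.182  0.1348] [0.4983 0.1511 0.1902]
n 885 c [0.5618 0.1686 0.1684] d [-0.935 -0.163  0.316] elev 0.322 az 0.173 ends [0.6583 0.1854 0.1357] [0.5022 0.1582 0.1885]
t ball 85 [ 0.6366 -0.166   0.0892] [ 0.6489 -0.1557  0.0963] [ 0.6261 -0.178   0.0772]
block 426 [ 0.6219 -0.1929  0.0301] [ 0.6923 -0.1407  0.0429]
((656.9785766601562, -166.90493774414062), (69.39215087890625, 50.88184356689453), 2.2532715797424316)
s ball 86 [ 0.6406 -0.1604  0.0881] [ 0.6511 -0.1534  0.0954] [ 0.6294 -0.1726  0.0622]
block 407 [ 0.624  -0.1937  0.0301] [ 0.6947 -0.1372  0.043 ]
((659.361572265625, -165.35015869140625), (70.78237915039062, 52.85245132446289), 4.52073335647583)
t foot 530 ((0.6659366488456726, 0.1833692044019699), 0.04408375546336174) 0.025725423335982933
high [0.57  0.152 0.11 ] [0.678 0.206 0.169]
s foot 1367 ((0.6668251156806946, 0.18692375719547272), 0.042562682181596756) 0.027367653194779185
high [0.607 0.161 0.11 ] [0.679 0.209 0.154]
cups [0.751 0.002 0.065]
shelf [0.893 0.022 0.101]
caddy [0.691 0.365 0.098]
jar [ 0.655 -0.368  0.097]
pet [ 0.449 -0.003  0.042]
table [0.277 0.029 0.001]
```

Request:
servo_tool(rows=[[[-25,-17,-2],0,1],[[-60,-41,-4],0,1],[[-95,-65,-6],0,1],[[-130,-89,-8],0,1],[[-165,-113,-10],0,1],[[-200,-137,-12],0,1],[[-235,-161,-14],0,1],[[-270,-185,-16],0,1]], force=20)

```text
t: 1.0
tcp_pos: [0.4024, 0.3224, 0.4203]
tool_rot: [0.17, 0.985, -0.001, -0.0]
force: [0.4, 0.8, 0.6]
finger_gap: 1.002
```

Request:
servo_tool(rows=[[[-32,-22,0],-6,1],[[-64,-44,0],-12,1],[[-96,-66,0],-18,1],[[-125,-87,0],-24,1],[[-150,-103,0],-30,1],[[-164,-113,0],-30,1],[[-168,-115,0],-30,1],[[-168,-115,0],-30,1]])

```text
t: 1.8
tcp_pos: [0.5221, 0.1578, 0.4202]
tool_rot: [-0.09, 0.996, -0.0, -0.001]
force: [0.3, -0.4, -0.5]
finger_gap: 1.006
```

```bash
cat > go.py <<'E'
from h import *
from scipy.spatial.transform import Rotation as R
import sys
s=sense(); r=R.from_quat(s['tool_rot']); g=np.array(eval(sys.argv[1]))
print('t',s['t'],'tcp',s['tcp_pos'].round(4),'yaxis',r.as_matrix()[:,1].round(3),'F',s['force'].round(1),'gap',s['finger_gap'],'q',s['q'].round(2))
print('delta tool mm',(r.inv().apply(g-s['tcp_pos'])*1000).round(1))
E
python3 go.py "[.5215,.159,.332]"
python3 -c "
from h import *
w=snap('wrist','w1.png')"
```

```text
t 1.8 tcp [0.5221 0.1578 0.4202] yaxis [-0.179  0.984 -0.   ] F [ 0.3 -0.4 -0.5] gap 1.0058262178509558 q [ 0.09  0.4   1.61 -0.    1.13 -1.66]
delta tool mm [ 0.2  1.3 88.2]
```

View pics/w1.png

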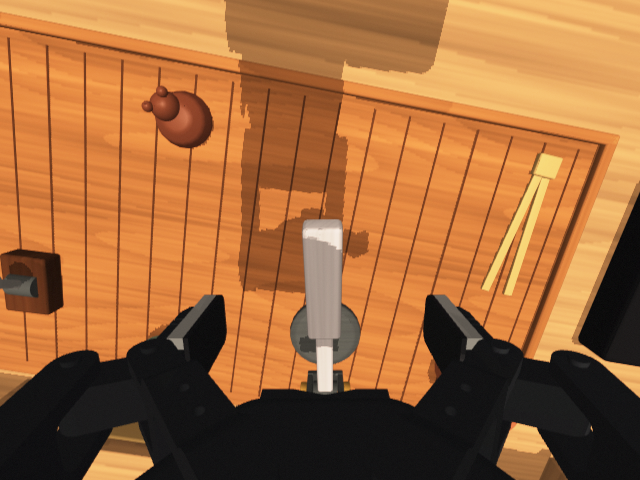

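Bar runs vertically at u≈323 between the pads, the tip at v≈222: aligned. Descend and close.

Request:
servo_tool(rows=[[[0,0,25],0,1],[[0,1,55],0,1],[[0,1,80],0,1],[[0,1,89],0,1],[[0,1,89],0,0.2],[[0,1,89],0,-0.2],[[0,1,89],0,-0.6],[[0,1,89],0,-1]], force=25)

```text
t: 2.65
tcp_pos: [0.5217, 0.1587, 0.3326]
tool_rot: [-0.092, 0.996, -0.002, 0.0]
force: [1.5, -24.7, 2.7]
finger_gap: 0.33
```

Request:
servo_tool(rows=[[[0,0,0],0,-1],[[0,0,0],0,-1],[[0,0,0],0,-1]])

```text
t: 2.95
tcp_pos: [0.522, 0.1575, 0.3333]
tool_rot: [-0.092, 0.996, -0.004, 0.001]
force: [0.4, -5.8, 0.1]
finger_gap: 0.301
```

```bash
python3 go.py "[.5215,.159,.332]"
python3 - <<'E'
from m import *
fit(arm(snap('side'),(255,375,270,325)))
snap('wrist','w2.png')
E
```

```text
t 2.95 tcp [0.522  0.1575 0.3333] yaxis [-0.184  0.983 -0.007] F [ 0.4 -5.8  0.1] gap 0.30064849593191284 q [ 0.09  0.52  1.7  -0.01  0.92 -1.66]
delta tool mm [0.2 1.6 1.3]
n 672 c [0.5808 0.1734 0.1634] d [-0.909 -0.098  0.405] elev 0.417 az 0.107 ends [0.6573 0.1817 0.1293] [0.4909 0.1637 0.2034]
```

View pics/w2.png

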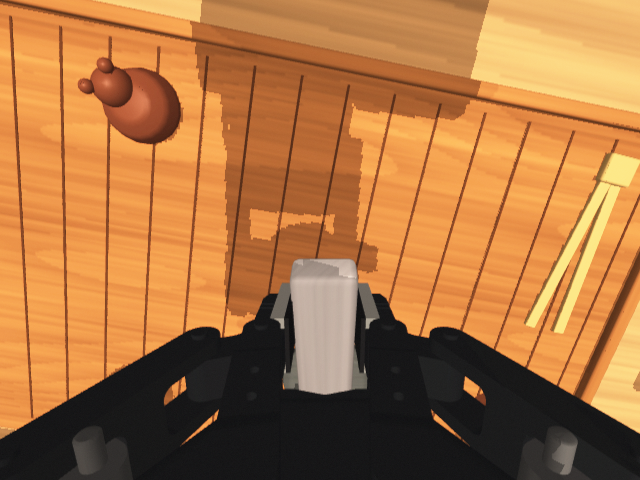

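Request:
servo_tool(rows=[[[-1,0,-3],0,-1],[[-4,0,-11],0,-1],[[-8,0,-19],0,-1],[[-13,0,-28],0,-1],[[-18,0,-36],0,-1],[[-23,0,-43.5],0,-1],[[-28,0,-50],0,-1],[[-31.8,0,-54.3],0,-1]])

```text
t: 3.85
tcp_pos: [0.5533, 0.1636, 0.3882]
tool_rot: [-0.092, 0.996, -0.004, 0.0]
force: [-0.3, -3.5, -5.6]
finger_gap: 0.299
```

```bash
python3 go.py "[.522+.0366,.1575+.0067,.3333+.06]"
python3 - <<'E'
from m import *
a=arm(snap('side'),(255,375,240,325)); fit(a); b=arm(snap('top'),(225,270,195,290)); fit(b)
E
```

```text
t 3.85 tcp [0.5533 0.1636 0.3882] yaxis [-0.184  0.983 -0.008] F [-0.3 -3.5 -5.6] gap 0.29942707316813816 q [ 0.1   0.48  1.57 -0.01  1.09 -1.66]
delta tool mm [-5.3 -0.4 -5.1]
n 560 c [0.6017 0.1774 0.1913] d [-0.737 -0.116  0.666] elev 0.729 az 0.157 ends [0.6613 0.1868 0.1374] [0.563  0.1713 0.2263]
n 23 c [0.5489 0.1435 0.5487] d [-0.071  0.997 -0.034] elev -0.034 az -1.5 ends [0.5498 0.1313 0.5491] [0.5481 0.1544 0.5483]
```

Request:
servo_tool(rows=[[[-2.5,0,-2.5],0,-1],[[-5.5,0,-5.5],0,-1],[[-5.5,0,-5.5],0,-1],[[-5.5,0,-5.5],0,-1]])

```text
t: 4.35
tcp_pos: [0.559, 0.1647, 0.3945]
tool_rot: [-0.092, 0.996, -0.004, 0.001]
force: [-0.4, -3.8, -2.0]
finger_gap: 0.297
```

Request:
servo_tool(rows=[[[0,0,0],0,-0.3],[[0,0,0],0,-0.1],[[0,0,0],0,0.2],[[0,0,0],0,0.6],[[0,0,0],0,1],[[0,0,0],0,1],[[0,0,-20],0,1],[[0,0,-60],0,1]])

```text
t: 5.15
tcp_pos: [0.558, 0.165, 0.4518]
tool_rot: [-0.092, 0.996, -0.004, -0.003]
force: [-0.3, -1.2, -0.5]
finger_gap: 1.001
```

Request:
servo_tool(rows=[[[0,0,-35],0,1],[[30,0,-50],0,1],[[70,0,-50],0,1],[[110,0,-50],0,1],[[150,0,-50],0,1],[[150,0,-50],0,1]])

```text
t: 5.75
tcp_pos: [0.4056, 0.1376, 0.5022]
tool_rot: [-0.092, 0.996, -0.004, -0.006]
force: [1.3, 0.3, -0.4]
finger_gap: 1.002
```

```bash
python3 go.py "[0.45,0,.4]"
python3 - <<'E'
from m import *
s=snap('side','s2.png');a=arm(s,(255,375,220,325)); fit(a); b=arm(snap('top'),(225,270,195,290)); fit(b)
for Q in (a,b):
    Q=Q[np.abs(Q-np.median(Q,0)).max(1)<.1]
    u=(Q[:,:2]-[.666,.185])@[-.983,-.182]; z=Q[:,2]
    print(len(Q),np.arctan(np.polyfit(u,z,1)[0]),'end',u[z.argmax()],z.max())
E
```

```text
t 5.75 tcp [0.4056 0.1376 0.5022] yaxis [-0.184  0.983 -0.006] F [ 1.3  0.3 -0.4] gap 1.001831708649433 q [ 0.07  0.14  1.76 -0.01  1.26 -1.69]
delta tool mm [ -19.6 -142.8  102.9]
n 854 c [0.5855 0.1747 0.2136] d [-0.709 -0.123  0.695] elev 0.768 az 0.172 ends [0.6627 0.1881 0.1379] [0.5415 0.167  0.2568]
n 324 c [0.5841 0.1674 0.2156] d [-0.71  -0.139  0.69 ] elev 0.761 az 0.193 ends [0.6618 0.1826 0.1402] [0.5397 0.1588 0.2587]
854 0.7652859149197162 end 0.12413763457554781 0.25783148068086936
324 0.758862403061902 end 0.1277063549456969 0.2598520629615506
```

View pics/s2.png

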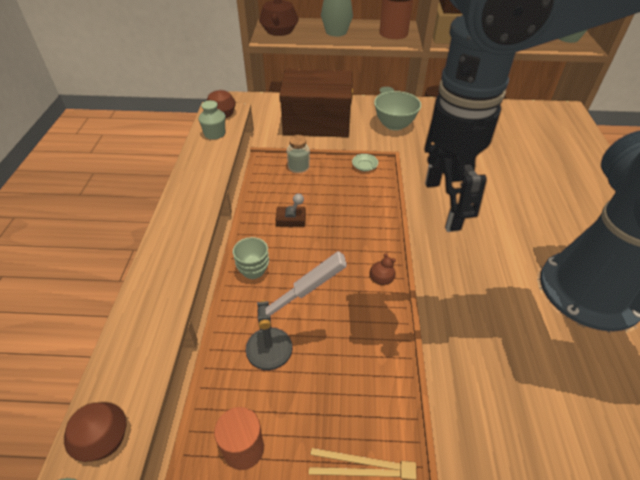

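Side view: arm raised from (265,312) to (342,258), gripper clear. Refine the angle using only the head's faces (avoids the thickness step).

```bash
cat > ang.py <<'E'
from m import *
e=np.array([-.983,-.182]);n=np.array([-.182,.983])
def angles():
  for c,box in (('side',(255,375,220,325)),('top',(225,270,195,290))):
    Q=arm(snap(c),box); Q=Q[np.abs(Q-np.median(Q,0)).max(1)<.1]
    D=Q-[.666,.185,.127]; u=D[:,:2]@e; w=D[:,:2]@n; z=D[:,2]
    r=np.hypot(u,z)
    for lo,hi in ((.09,.172),(.02,.075)):
        k=(r>lo)&(r<hi)
        U=np.c_[u[k],z[k]]; W=w[k]
        top=np.ones(len(U),bool)
        for _ in range(8):   # keep the upper face
            p=np.polyfit(U[top,0],U[top,1],1); res=(U[:,1]-np.polyval(p,U[:,0]))*np.cos(np.arctan(p[0])); top=np.abs(res-np.median(res[res>-.002]))<.003
        th=np.arctan(p[0]); off=np.mean(U[top]@[-np.sin(th),np.cos(th)])
        m=np.median(U[top],0); h=.008 if lo>.08 else .005; rm=np.hypot(*m)
        print(c,lo,k.sum(),top.sum(),'slope ang %.3f off %.4f w %.4f  radial ang %.3f'%(th,off,np.median(W),np.arctan2(m[1],m[0])-np.arcsin(h/rm)))
if __name__=='__main__': print(sense()['t']); angles()
E
python3 ang.py
```

```text
5.85
side 0.09 570 436 slope ang 0.754 off 0.0094 w 0.0069  radial ang 0.765
side 0.02 131 126 slope ang 0.746 off 0.0064 w 0.0038  radial ang 0.778
top 0.09 187 185 slope ang 0.749 off 0.0090 w -0.0025  radial ang 0.756
top 0.02 51 48 slope ang 0.750 off 0.0054 w -0.0016  radial ang 0.774
```

Request:
servo_tool(rows=[[[-30,0,0],0,1],[[-70,0,0],0,1],[[-110,0,0],0,1],[[-145,0,5],0,1],[[-155,0,30],0,1],[[-156,0,65],0,1],[[-156,0,95],0,1],[[-156,0,108],0,1]])

```text
t: 6.75
tcp_pos: [0.5655, 0.1656, 0.3907]
tool_rot: [-0.092, 0.996, -0.004, -0.005]
force: [-0.5, 0.2, -0.2]
finger_gap: 0.997
```

Request:
servo_tool(rows=[[[0,0,0],0,0.5],[[0,0,0],0,0.1],[[0,0,0],0,-0.2],[[0,0,0],0,-0.35],[[0,0,0],0,-0.6],[[0,0,0],0,-1],[[0,0,0],0,-1],[[0,0,0],0,-1]])

```text
t: 7.55
tcp_pos: [0.5656, 0.1657, 0.3918]
tool_rot: [-0.092, 0.996, -0.004, -0.004]
force: [-1.0, -0.7, 6.1]
finger_gap: 0.298
```

```bash
python3 go.py "[.559,.1647,.3945]"; python3 ang.py
```

```text
t 7.55 tcp [0.5656 0.1657 0.3918] yaxis [-0.183  0.983 -0.007] F [-1.  -0.7  6.1] gap 0.2981182482537085 q [ 0.1   0.5   1.54 -0.01  1.12 -1.65]
delta tool mm [ 6.7  0.2 -2.7]
7.55
side 0.09 287 235 slope ang 0.746 off 0.0096 w 0.0062  radial ang 0.758
side 0.02 137 127 slope ang 0.747 off 0.0060 w 0.0038  radial ang 0.770Traceback (most recent call last):
  File "ang.py", line 17, in <module>
    if __name__=='__main__': print(sense()['t']); angles()
                                                  ~~~~~~^^
  File "ang.py", line 13, in angles
    p=np.polyfit(U[top,0],U[top,1],1); res=(U[:,1]-np.polyval(p,U[:,0]))*np.cos(np.arctan(p[0])); top=np.abs(res-np.median(res[res>-.002]))<.003
    raise TypeError("expected non-empty vector for x")
TypeError: expected non-empty vector for x
```

Request:
servo_tool(rows=[[[-1.5,0,-1.5],0,-1],[[-3.5,0,-3.5],0,-1],[[-3.5,0,-4],0,-1],[[-3.5,0,-4],0,-1]])

```text
t: 8.05
tcp_pos: [0.5686, 0.1662, 0.3944]
tool_rot: [-0.092, 0.996, -0.004, -0.006]
force: [-0.2, -0.8, -7.2]
finger_gap: 0.298
```

Request:
servo_tool(rows=[[[0,0,0],0,-0.3],[[0,0,0],0,-0.1],[[0,0,0],0,0.2],[[0,0,0],0,0.6],[[0,0,0],0,1],[[0,0,0],0,1],[[0,0,-20],0,1],[[0,0,-60],0,1]])

```text
t: 8.85
tcp_pos: [0.5683, 0.1666, 0.4517]
tool_rot: [-0.092, 0.996, -0.004, -0.01]
force: [0.8, 0.2, -0.2]
finger_gap: 1.001
```

Request:
servo_tool(rows=[[[0,0,-35],0,1],[[30,0,-50],0,1],[[70,0,-50],0,1],[[110,0,-50],0,1],[[150,0,-50],0,1],[[150,0,-50],0,1]])

```text
t: 9.45
tcp_pos: [0.4167, 0.1393, 0.5044]
tool_rot: [-0.092, 0.996, -0.004, -0.012]
force: [0.8, -0.4, -0.2]
finger_gap: 1.002
```

```bash
python3 ang.py; python3 go.py "[.59,-.16,.5]"
```

```text
9.45
side 0.09 559 440 slope ang 0.769 off 0.0098 w 0.0066  radial ang 0.783
side 0.02 123 121 slope ang 0.762 off 0.0064 w 0.0038  radial ang 0.798
top 0.09 176 172 slope ang 0.773 off 0.0084 w -0.0031  radial ang 0.778
top 0.02 46 45 slope ang 0.772 off 0.0057 w -0.0014  radial ang 0.801
t 9.55 tcp [0.4213 0.1395 0.5054] yaxis [-0.183  0.983 -0.006] F [0.2 0.1 0.4] gap 1.005978777251247 q [ 0.07  0.16  1.72 -0.01  1.28 -1.68]
delta tool mm [-111.  -325.3    5.3]
```

Arm stands at ≈0.775–0.785 after release. Now the toggle: go above its robot side with fingers shut.

Request:
servo_tool(rows=[[[-6,-20,0],0,0],[[-17,-55,0],0,-1],[[-29,-92,0],0,-1],[[-40,-130,0],0,-1],[[-52,-168,0],0,-1],[[-63,-205,0],0,-1],[[-75,-242,0],0,-1],[[-85,-275,20],0,-1]])

```text
t: 10.35
tcp_pos: [0.5581, -0.1183, 0.4876]
tool_rot: [-0.092, 0.996, -0.006, -0.005]
force: [0.2, 0.2, 0.4]
finger_gap: 0.003
```

Request:
servo_tool(rows=[[[-7,-25,20],2,-1],[[-14,-45,40],4,-1],[[-18,-58,60],6.5,-1],[[-19,-60,80],6.5,-1],[[-19,-60,85],6.5,-1],[[-19,-60,85],6.5,-1]])

```text
t: 10.95
tcp_pos: [0.5876, -0.1752, 0.4018]
tool_rot: [-0.035, 0.999, -0.006, -0.005]
force: [0.4, 0.5, 0.0]
finger_gap: -0.003
```

```bash
python3 go.py "[.585,-.171,.235]"; python3 ang.py
python3 - <<'E'
from h import *
from scipy.spatial.transform import Rotation as R
s=sense(); r=R.from_quat(s['tool_rot']).as_matrix(); print(r.round(3)); print('tip',s['tcp_pos']+r[:,2]*.173)
snap('wrist','w3.png')
E
```

```text
t 10.95 tcp [ 0.5876 -0.1752  0.4018] yaxis [-0.07   0.997 -0.011] F [0.4 0.5 0. ] gap -0.0033678335181190695 q [-0.47  0.52  1.46 -0.02  1.17 -2.1 ]
delta tool mm [  0.4   6.1 166.7]
10.95
side 0.09 548 421 slope ang 0.770 off 0.0097 w 0.0074  radial ang 0.785
side 0.02 123 121 slope ang 0.771 off 0.0060 w 0.0036  radial ang 0.787
top 0.09 201 194 slope ang 0.776 off 0.0080 w -0.0029  radial ang 0.778
top 0.02 54 51 slope ang 0.771 off 0.0049 w -0.0015  radial ang 0.766
[[-0.997 -0.07  -0.007]
 [-0.07   0.997 -0.013]
 [ 0.008 -0.013 -1.   ]]
tip [ 0.58641368 -0.17717111  0.23078731]
```

View pics/w3.png

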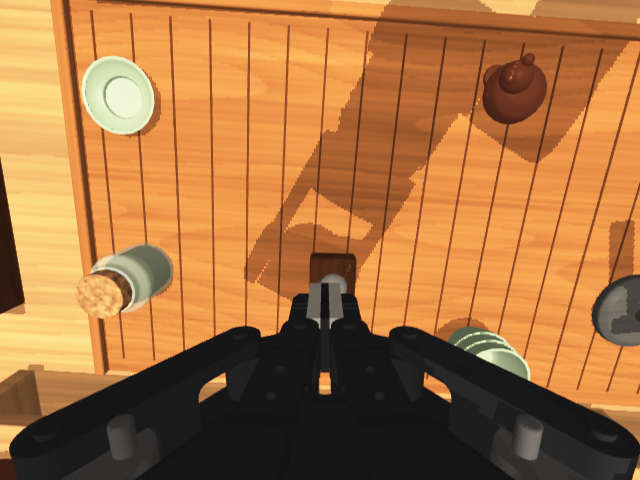

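Fingers (tip at ~(325,290)) stand on the robot's side of the ball (333,283), ~7 mm off sideways; lamp arm holds at ≈0.775. Descend, then check clearance and time.

Request:
servo_tool(rows=[[[0,2,25],0,-1],[[0,4,60],0,-1],[[0,7,95],0,-1],[[0,7,130],0,-1],[[0,7,158],0,-1],[[0,7,168],0,-1],[[0,7,168],0,-1],[[0,7,168],0,-1]])

```text
t: 11.9
tcp_pos: [0.5868, -0.1703, 0.2378]
tool_rot: [-0.035, 0.999, -0.007, -0.002]
force: [0.7, -0.6, 0.5]
finger_gap: -0.0
```

```bash
python3 ang.py; python3 - <<'E'
from h import *
from scipy.spatial.transform import Rotation as R
s=sense(); r=R.from_quat(s['tool_rot']).as_matrix(); print(s['t'],'tip',s['tcp_pos']+r[:,2]*.173, s['force'])
i=snap('side')['image'][130:290,220:420]; cv2.imwrite('pics/s3.png',cv2.resize(i,None,fx=3.5,fy=3.5))
E
```

```text
11.9
side 0.09 579 443 slope ang 0.771 off 0.0096 w 0.0070  radial ang 0.783
side 0.02 118 116 slope ang 0.765 off 0.0064 w 0.0036  radial ang 0.791
top 0.09 195 190 slope ang 0.774 off 0.0083 w -0.0031  radial ang 0.780
top 0.02 50 49 slope ang 0.767 off 0.0056 w -0.0014  radial ang 0.779
12.0 tip [ 0.58638004 -0.17304088  0.06526386] [-0.51363087  0.03205361 -0.04649746]
```

View pics/s3.png

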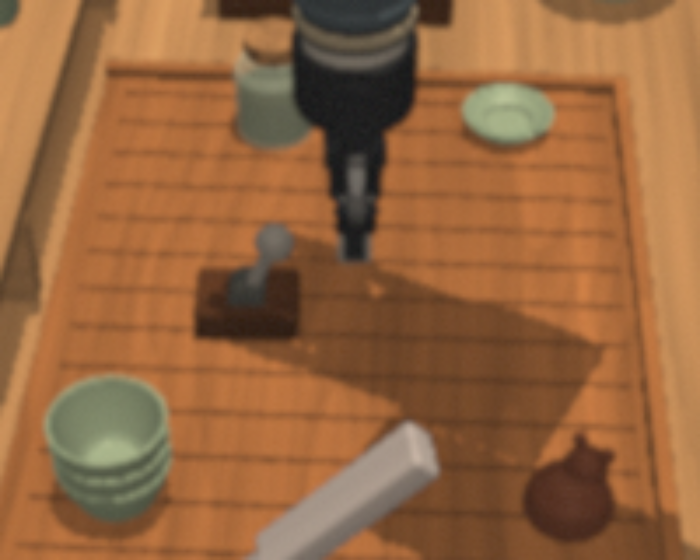

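Crop: shut fingers (355,255) clear of the ball (275,243) on the robot's side. Lamp arm unmoved for >3 s. Push.

Request:
servo_tool(rows=[[[-10,2,0],0,-1],[[-20,2,0],0,-1],[[-30,2,0],0,-1],[[-40,2,0],0,-1],[[-49,2,0],0,-1],[[-58,2,0],0,-1],[[-66,2,0],0,-1],[[-71,2,0],0,-1]])

```text
t: 12.85
tcp_pos: [0.658, -0.1632, 0.2373]
tool_rot: [-0.035, 0.999, -0.008, -0.002]
force: [-1.6, -0.5, -1.7]
finger_gap: -0.002
```

Request:
servo_tool(rows=[[[-2,0,0],0,-1],[[-4,0,0],0,-1],[[-6,0,0],0,-1],[[-6,0,0],0,-1]])

```text
t: 13.25
tcp_pos: [0.6613, -0.1631, 0.2369]
tool_rot: [-0.036, 0.999, -0.007, -0.007]
force: [-10.6, -3.9, 5.0]
finger_gap: 0.001
```

```bash
cat > tog.py <<'E'
from h import *
print(sense()['force'].round(1),sense()['tcp_pos'].round(4))
for n,(u0,u1,v0,v1) in (('top',(372,408,200,250)),('side',(264,312,185,228))):
    c=snap(n); P=c['P'][v0:v1,u0:u1].reshape(-1,3)
    hsv=cv2.cvtColor(c['image'],cv2.COLOR_BGR2HSV)[v0:v1,u0:u1].reshape(-1,3)
    b=P[(hsv[:,1]<70)&(P[:,2]>.06)&(P[:,2]<.1)]
    if len(b): print(n,'ball',len(b),np.median(b,0).round(4),b.max(0).round(4),b.min(0).round(4))
E
python3 tog.py
python3 -c "
from h import *
i=snap('side')['image'][130:290,220:420]; cv2.imwrite('pics/s4.png',cv2.resize(i,None,fx=3.5,fy=3.5))"
```

```text
[-10.6  -3.9   5. ] [ 0.6613 -0.1631  0.2369]
side ball 165 [ 0.6721 -0.1561  0.0829] [ 0.6933 -0.1484  0.0961] [ 0.65   -0.1673  0.0611]
```

View pics/s4.png

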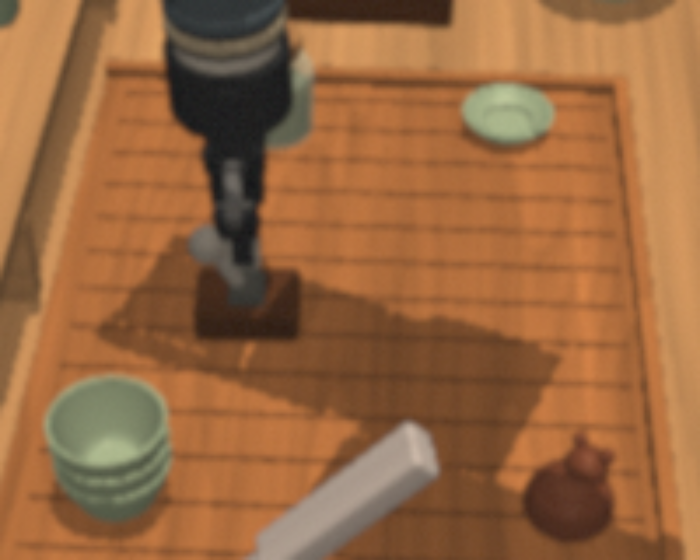

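Lever leans to the far side (ball at (207,243)) and 10 N shows the stop. Back off the same way, then up.

Request:
servo_tool(rows=[[[10,0,0],0,-1],[[30,0,0],0,-1],[[55,0,0],0,-1],[[75,0,-10],0,-1],[[80,0,-45],0,-1],[[85,0,-90],0,-1],[[100,0,-135],0,-1],[[130,0,-175],0,-1]])

```text
t: 14.2
tcp_pos: [0.5352, -0.1702, 0.4164]
tool_rot: [-0.036, 0.999, -0.008, -0.004]
force: [0.2, -1.0, 0.4]
finger_gap: 0.0
```

Request:
servo_tool(rows=[[[20,0,-40],0,-1],[[40,0,-60],0,-1],[[40,0,-60],0,-1],[[40,0,-60],0,-1]])

```text
t: 14.6
tcp_pos: [0.4957, -0.172, 0.4772]
tool_rot: [-0.036, 0.999, -0.008, -0.003]
force: [0.6, -0.3, -0.2]
finger_gap: -0.003
```

```bash
python3 tog.py; python3 ang.py; python3 -c "
from h import *
snap('side','s5.png')"
```

```text
[ 0.6 -0.3 -0.2] [ 0.4957 -0.172   0.4772]
top ball 83 [ 0.6787 -0.1649  0.0857] [ 0.6906 -0.1543  0.0946] [ 0.666  -0.1763  0.061 ]
side ball 86 [ 0.6797 -0.1589  0.0851] [ 0.6936 -0.1508  0.0936] [ 0.67   -0.1669  0.0609]
14.7
side 0.09 561 442 slope ang 0.771 off 0.0094 w 0.0072  radial ang 0.780
side 0.02 123 114 slope ang 0.767 off 0.0063 w 0.0037  radial ang 0.793
top 0.09 198 195 slope ang 0.770 off 0.0088 w -0.0028  radial ang 0.778
top 0.02 57 56 slope ang 0.758 off 0.0057 w -0.0013  radial ang 0.785
```

View pics/s5.png

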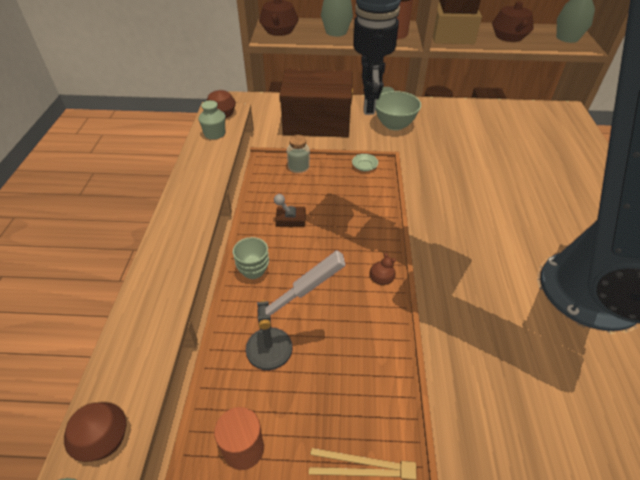

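Toggle lies to the far side in the picture, but the ball shift (~41 mm vs. 48 expected) leaves doubt; measure the ball's centre by colour-mask circle with rays.

```bash
cat > ball.py <<'E'
from h import *
from scipy.optimize import least_squares
piv=np.array([.658,-.166,.034]); ex=np.array([.998,.06,0])
t=np.load('/tmp/t.npz')
new={'top':snap('top')['P'],'side':snap('side')['P']}
for n,A,B in (('top',(378,402,205,250),(372,408,200,250)),('side',(285,312,185,212),(264,292,185,212))):
  for lab,P,b in (('before',t['P' if n=='top' else 'S'],A),('after',new[n],B)):
    Q=P[b[2]:b[3],b[0]:b[1]].reshape(-1,3); Q=Q[(Q[:,2]>.072)&(Q[:,2]<.11)]
    Q=Q[np.linalg.norm(Q-np.median(Q,0),axis=1)<.02]
    f=least_squares(lambda c:np.linalg.norm(Q-c,axis=1)-.013,np.median(Q,0)-[0,0,.01],loss='soft_l1',f_scale=.001)
    d=f.x-piv; print(n,lab,len(Q),f.x.round(4),'lean %.3f'%np.arctan2(d@ex,d[2]),'r %.4f'%np.hypot(d@ex,d[2]))
E
python3 ball.py
```

```text
top before 87 [ 0.6385 -0.1683  0.0792] lean -0.410 r 0.0493
top after 89 [ 0.6825 -0.166   0.0774] lean 0.514 r 0.0498
side before 101 [ 0.6394 -0.1672  0.0815] lean -0.373 r 0.0511
side after 99 [ 0.6834 -0.1657  0.0792] lean 0.512 r 0.0518
```

The 10 N reaction well above 1.2 N suggests the stop, but views disagree (swing 0.89–0.92 vs 1.0). I'll press again on the ball, a bit higher and harder, to be sure.

Request:
servo_tool(rows=[[[-20,0,25],0,-1],[[-45,0,60],0,-1],[[-65,-1,100],0,-1],[[-80,-2,145],0,-1],[[-88,-2,185],0,-1],[[-88,-2,218],0,-1],[[-88,-2,233],0,-1],[[-88,-2,233],0,-1]])

```text
t: 15.75
tcp_pos: [0.5811, -0.1709, 0.239]
tool_rot: [-0.036, 0.999, -0.006, -0.008]
force: [-0.1, 0.7, -0.4]
finger_gap: 0.002
```

Request:
servo_tool(rows=[[[-12,0,0],0,-1],[[-26,0,0],0,-1],[[-40,0,0],0,-1],[[-54,0,0],0,-1],[[-66,0,0],0,-1],[[-72,0,0],0,-1],[[-76,0,0],0,-1],[[-76,0,0],0,-1]])

```text
t: 16.55
tcp_pos: [0.6575, -0.1654, 0.2389]
tool_rot: [-0.036, 0.999, -0.006, -0.007]
force: [-0.7, 0.1, -1.1]
finger_gap: -0.001
```

Request:
servo_tool(rows=[[[-3,0,0],0,-1],[[-6,0,0],0,-1],[[-6,0,0],0,-1]])

```text
t: 16.85
tcp_pos: [0.6621, -0.165, 0.2388]
tool_rot: [-0.037, 0.999, -0.006, -0.01]
force: [-5.3, -1.7, 3.3]
finger_gap: -0.002
```

Request:
servo_tool(rows=[[[-4,0,0],0,-1],[[-7,0,0],0,-1],[[-7,0,0],0,-1]])

```text
t: 17.15
tcp_pos: [0.665, -0.1651, 0.2387]
tool_rot: [-0.037, 0.999, -0.005, -0.018]
force: [-13.4, -3.3, 9.5]
finger_gap: -0.003
```

Request:
servo_tool(rows=[[[10,0,0],0,-1],[[30,0,0],0,-1],[[55,0,0],0,-1],[[75,0,-10],0,-1],[[80,0,-45],0,-1],[[85,0,-90],0,-1],[[100,0,-135],0,-1],[[130,0,-175],0,-1]])

```text
t: 17.95
tcp_pos: [0.5423, -0.173, 0.4206]
tool_rot: [-0.037, 0.999, -0.006, -0.016]
force: [0.2, -0.1, 1.7]
finger_gap: 0.0
```

Request:
servo_tool(rows=[[[20,0,-40],0,-1],[[40,0,-60],0,-1],[[40,0,-60],0,-1],[[40,0,-60],0,-1]])

```text
t: 18.35
tcp_pos: [0.504, -0.1751, 0.4822]
tool_rot: [-0.037, 0.999, -0.006, -0.015]
force: [0.3, 0.2, 0.2]
finger_gap: 0.003
```

```bash
python3 ball.py; python3 ang.py; python3 -c "
from h import *
t=np.load('/tmp/t.npz')
P=snap('top')['P']
for n,(u,v) in dict(cups=(324,185),caddy=(172,195),jar=(477,230),pet=(318,308),dish=(477,308)).items(): print(n,P[v,u].round(3),t['P'][v,u].round(3))
print(sense()['force'],sense()['qd'].round(3),sense()['t'])"
```

```text
top before 87 [ 0.6385 -0.1683  0.0792] lean -0.410 r 0.0493
top after 89 [ 0.682  -0.1661  0.0773] lean 0.506 r 0.0495
side before 101 [ 0.6394 -0.1672  0.0815] lean -0.373 r 0.0511
side after 99 [ 0.6832 -0.1659  0.0789] lean 0.511 r 0.0515
18.45
side 0.09 569 440 slope ang 0.774 off 0.0091 w 0.0065  radial ang 0.781
side 0.02 122 116 slope ang 0.767 off 0.0064 w 0.0042  radial ang 0.793
top 0.09 184 181 slope ang 0.768 off 0.0092 w -0.0034  radial ang 0.776
top 0.02 54 49 slope ang 0.778 off 0.0052 w -0.0025  radial ang 0.786
cups [0.752 0.002 0.063] [0.75  0.002 0.07 ]
caddy [0.692 0.366 0.095] [0.692 0.366 0.093]
jar [ 0.655 -0.369  0.095] [ 0.656 -0.369  0.093]
pet [ 0.449 -0.003  0.041] [ 0.449 -0.003  0.043]
dish [ 0.478 -0.393  0.017] [ 0.478 -0.393  0.014]
[-0.38515791  0.02519807 -0.03686395] [-0.001 -0.002 -0.005  0.     0.001 -0.002] 18.6
```

The lever is at its stop: pressing with about 14 N did not move it further. The bystanders are unmoved and the lamp arm is holding.

```bash
python3 -c "
from station import sign_off
print(sign_off())"
```

```text
the job is handed in; nothing more can be done
None
```

I raised the lamp's arm to about 45 degrees, let go, and flipped the toggle only after the arm had stood by itself for more than 3 s. The job is handed in at 18.6 s.

- **Lamp arm:** the first release left it at about 0.755 rad, so I gripped it again and nudged it up. The last checks read 0.767–0.793 rad against the target of 0.785. It did not move between letting go at about 8.3 s and the hand-in.
- **Toggle:** it leans about 0.51 rad to the far side, measured with the fitted ball centre against the block's measured centre.
- **A check that disagreed:** the camera views put the full swing at 0.88–0.92 rad rather than 1.0. I pressed a second time with about 14 N, against the 1.2 N needed to move it, and the ball did not move any further. I therefore take it to be at its stop, and the low figure to be camera error in the view before the flip.
- **Tea things:** the cups, caddy, jar, pet and dish all measured in the same place as at the start. The tong was not re-measured, but nothing came near it and it looked unchanged in the last picture. At hand-in the gripper was clear of everything.

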